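Clear the lapping plug and hold the cover plate over the mirror insert

ROBOT

A 6-joint arm with a two-finger parallel gripper is mounted at the origin on the work surface. World frame = base frame: x ahead of the robot, y to its left, z up, the work surface at z = 0. Lengths are in mm, angles in rad, forces in N, time in s.
With the tool pointing down it reaches from about 275 to 975 mm from the base axis. Payload 8.4 kg.
Tool frame: the origin (TCP) lies at the centre of the arm's flange, where the gripper is bolted on; the fingertips stand 190 mm ahead of it and the grasp point (between the pads) lies 171 mm ahead of it; z points along the fingers, y is the direction in which the jaws open and shut (so a half turn about z gives the same grasp; the last joint's range is limited). The gripper opens to 92 mm and grips with 3 to 60 N. Pads are 20 mm wide; open, the fingers measure 128 mm over their backs; the gripper's body (75 mm by 189 mm) begins 69 mm behind the grasp point.
Start: joints at [-1.243, 0.353, 1.633, -0, 1.155, -0.002], TCP at [202.408, -591.321, 404.683] pointing down, gripper open.
Joint ranges: [-2.63, 2.63], [-0.92, 2.1], [0.06, 2.66], [-1.3, 4.44], [0, 2.69], [-3.02, 3.02]. Speed limits (rad/s): [2.22, 2.22, 2.79, 3.14, 3.14, 3.14].

INTERFACE

Orientations are given as a unit quaternion [w, x, y, z].
In Python, from rig import read_state, imaging, order, masks_of, tip_of gives the robot as it stands.
- The arm moves only by the shell command python3 -m jog 'ROWS'. ROWS is JSON, a list that holds one entry, the list of rows, each a list of 5 numbers: the finger opening in mm, from 0 to 91.9, then the shift along the tool's x, y, z in units of 30 mm (1.0 is 30 mm), then the turn about the tool's z in rad. In form: [[[grip, tx, ty, tz, turn], ...]]. A call has exactly 10 rows; each row shifts and turns the commanded pose from where the row before left it, along the tool's axes as they then stand; what a row does not reach is not made up. A row lasts 1/12 s, in which the tool goes at most 41.7 mm and 7.16 degrees, less where a joint would pass 70% of its speed; a pose out of reach is approached as far as the arm can. A call is refused whole if a number of a shift passes 1 or a number of a turn 0.125, either way. A call with a gripper value outside its range is refused whole. The fingers move at their own pace and stop on an object; the grip force is fixed at half the most. Time passes only in rows, so rows that do not move let the fingers close, or fill a call up. It gives the time, the measured TCP pose, the force and the opening at its end, in the units of the state.
- read_state(): the state, without advancing time (a new reading comes with each control period).
- imaging.snapshot(name): name is "side" or "top"; returns (picture, depth): 420x560x3 uint8, red, green, blue; 420x560 float32, mm along the optical axis (not along the pixel's ray), 0 where there is no reading.
- imaging.camera_params(name): a dict with "mtx" (3x3 intrinsics, pixels), "k1" (the pictures are not rectified: a ray, as slopes to the right and down, at radius r is drawn at 1 + k1 r^2 times it, then the intrinsics apply), "position" and "rotation" of the camera in the world. Camera axes: x right, y down, z forward; pixel columns grow to the right and rows downward; lengths in mm; the calibration is good to about 2 mm. A picture is of the moment at which its call begins. camera_params takes no time and is no camera call.
- order.sign_off(): hands the job in, once; it reports no verdict.
Trained networks look in the newest picture that a camera, given by its name, has taken for a name from the list of things; names that differ only in an ending like _2 or _b are one class to them, and where a whole thing is asked for, a point or a joint stands for the part that bears it (a point fixed in the world has none). Each returns a list of dicts, best first, with "conf" (0 to 1); they miss things now and then, are a little off and sometimes report something else, mostly with a low value. They report only what shows in the picture. A call takes as long as a camera call.
- masks_of(camera, name): "pixels" (420x560 bool, what is visible of it).
- tip_of(camera, name): "centre" ([x, y, z] in mm, in the coordinates of the camera as it stood for that picture, good to about 4 mm: a listed point, or the origin of a listed thing).
The state is a dict: "time_s": time; "joint_pos": joint angles; "qvel": joint speeds; "joint_torque": joint torques, N m; "position": TCP position; "eef_rot": TCP orientation; "wrist_force": force on the tool from outside, world axes, zero at the start; "torque": the same for the moment, N m; "grip_width": opening from 0.0 (shut) to 1.0 (fully open).
Only numpy, scipy, OpenCV 4.12 (cv2) and the standard library are available. Lean on these libraries where they do the work, as an engineer would, in place of code of your own. Each camera call takes 0.05 s, during which the arm holds its last target. There are 200 camera calls.

TASK

Draw the brass lapping plug out of the bore in the mirror-faced insert and stand it in the empty pocket of the green tray, without dropping it. Then pick up the aluminium cover plate by its handle and finish holding it still and level about 10 mm above the steel block, blue dot over blue dot, so that from straight above every tapped hole is seen whole through its hole in the plate and I can start the screws. Neither the plate nor the gripper may touch the block or its mirror face, and everything else stays where it is.

Things in the scene. Friction and masses are not known exactly. Their poses are not given: they have to be found in the camera images.
- block: dark steel holder block, 130 (its x) x 100 (its y) x 45 mm high, fixed. Origin: centre of its underside, z up. The core insert sits in a 64 x 50 window in its top. Four tapped M8 holes (8 mm) near the top's corners; a blue paint dot marks the +x +y corner, where the hole is 8 mm nearer the middle than the others
- mirror (a point): middle of the bright insert's mirror face, 5 mm below the block's top, 40 mm above the bench: the mouth of the bore, 13 mm wide and 24 mm deep, in which the plug stands
- plug: brass lapping plug, 76 mm long, 0.12 kg, loose, standing in the bore. Origin: centre of its lower end; z up along it. The lower 36 mm is a 12 mm shank, 24 mm of it in the bore (lower end 16 mm above the bench); the upper 40 mm is an 18 mm round knurled head to grip it by
- tray: green plastic tray, 160 (its x) x 180 (its y) mm, walls 28 mm high, fixed. Origin: centre of its underside, z up. Three diamond files lie in the open part; along its +x side a green bar, 32 mm high, has two square pockets 80 mm apart in y: the -y one is filled by a copper lap standing 71 mm high, the +y one is empty
- pocket (a point): centre of the mouth of the tray's empty pocket, 32 mm above the bench (tray x +54, y +40 mm): 22 x 22 mm, square to the tray, 24 mm deep (floor 8 mm above the bench)
- rest: felt-topped wooden rest, 150 x 120 x 20 mm high, fixed, on which the cover plate lies at the start. Origin: centre of its underside
- cover: aluminium cover plate, 130 (x) x 100 (y) x 8 mm, 0.34 kg, loose. Origin: centre of its underside, z up. Black handle over its middle: bar 100 mm long along x, 12 mm wide in y, 36 to 52 mm above the underside, free below. Four 15 mm holes as in the block, blue dot at the +x +y corner. Starts turned under 60 degrees from its place on the block
- tapped0 (a point): centre of the block's tapped hole 0 at the top face, 45 mm above the bench; corner +x +y (the blue-dot corner), at (+42, +35) mm in the block's x, y
- hole0 (a point): centre of the cover plate's screw hole 0 at the underside; corner +x +y (the blue-dot corner), at (+42, +35) mm in the plate's x, y; it belongs over tapped hole 0
- tapped1 (a point): centre of the block's tapped hole 1 at the top face, 45 mm above the bench; corner -x +y, at (-50, +35) mm in the block's x, y
- hole1 (a point): centre of the cover plate's screw hole 1 at the underside; corner -x +y, at (-50, +35) mm in the plate's x, y; it belongs over tapped hole 1
- tapped2 (a point): centre of the block's tapped hole 2 at the top face, 45 mm above the bench; corner -x -y, at (-50, -35) mm in the block's x, y
- hole2 (a point): centre of the cover plate's screw hole 2 at the underside; corner -x -y, at (-50, -35) mm in the plate's x, y; it belongs over tapped hole 2
- tapped3 (a point): centre of the block's tapped hole 3 at the top face, 45 mm above the bench; corner +x -y, at (+50, -35) mm in the block's x, y
- hole3 (a point): centre of the cover plate's screw hole 3 at the underside; corner +x -y, at (+50, -35) mm in the plate's x, y; it belongs over tapped hole 3
- stone_a: one of two white ceramic stone sticks, 100 x 12 x 6 mm, lying on the bench beyond the holder block (bystander)
- stone_b: the other white ceramic stone stick, same size (bystander)
- jar: white jar with red lid, 54 mm across and 48 mm high (bystander)
- screws: wooden block 50 x 50 x 30 mm with the four M8 cap screws standing in it, 50 mm high in all (bystander)
- hexkey: L-shaped dark hex key, 100 mm long, lying on the bench beyond the stones (bystander)
- file0: diamond file with yellow handle, 140 mm long, lying in the tray (bystander)
- file1: diamond file with red handle in the tray (bystander)
- file2: diamond file with blue handle in the tray (bystander)

How it is judged:
By the outcome, as a careful person would: the job done as asked, in the order asked, and still so for the second after the job is handed in, while the arm keeps its last pose, push and grip.
It also fails if it takes over 64 s, if anything falls off the work surface, if the arm or the gripper's body presses on something with over 40 N, if the wrist force passes 120 N, or if a joint passes its speed limit or range.

## Working session

There is one attempt and no reset: what is moved stays moved. The work goes in short steps, Python scripts to look and compute and a shell command to move; the robot and the scene stay as the last step left them, time stands still between calls to the robot, and variables do not carry over. Pictures are saved under pics/ and viewed, about 8 in all and at most 12, crops included, and the job is handed in when it is done.

```bash
ls; mkdir -p pics; cat > h.py <<'E'
import numpy as np, cv2, json
from rig import read_state, imaging, order, masks_of, tip_of
def cam(n):
    p=imaging.camera_params(n); return np.array(p["mtx"]),float(p["k1"]),np.array(p["position"]),np.array(p["rotation"])
def snap(n,save=None):
    im,d=imaging.snapshot(n)
    if save: cv2.imwrite(save,im[...,::-1])
    return im,d
def slopes(n,uv):
    K,k1,_,_=cam(n)
    return cv2.undistortPoints(np.array(uv,float).reshape(-1,1,2),K,np.array([k1,0,0,0,0])).reshape(-1,2)
def pixz(n,uv,z):
    "pixel to world point at height z"
    _,_,t,R=cam(n); s=slopes(n,uv); r=np.c_[s,np.ones(len(s))]@R.T
    return t+r*((z-t[2])/r[:,2])[:,None]
def pixd(n,uv,depth):
    _,_,t,R=cam(n); s=slopes(n,uv); return t+(np.c_[s,np.ones(len(s))]*np.array(depth).reshape(-1,1))@R.T
def proj(n,P):
    K,k1,t,R=cam(n); c=(np.array(P,float).reshape(-1,3)-t)@R
    s=c[:,:2]/c[:,2:]; s=s*(1+k1*(s**2).sum(1))[:,None]
    return s@K[:2,:2].T+K[:2,2]
def tip(n,name):
    _,_,t,R=cam(n); return [(round(r["conf"],2),np.round(t+R@np.array(r["centre"]),1)) for r in tip_of(n,name)[:2]]
E
python3 - <<'E'
from h import *
for n in("top","side"):
    print(n,cam(n)); im,d=snap(n,f"pics/{n}0.png")
    for k in "block mirror plug tray pocket rest cover tapped0 tapped1 tapped2 tapped3 hole0 hole1 hole2 hole3".split(): print(k,tip(n,k))
print(read_state())
E
```

```text
pics
top (array([[515.24021172,   0.        , 294.01098258],
       [  0.        , 515.24021172, 202.44197481],
       [  0.        ,   0.        ,   1.        ]]), -0.08885241133425986, array([ 434.62183289,   12.62409861, 1303.28488794]), array([-0.02992236,  0.7089649 , -0.7029176 ,  0.04878798]))Traceback (most recent call last):
  File "<stdin>", line 4, in <module>
  File "h.py", line 23, in tip
    _,_,t,R=cam(n); return [(round(r["conf"],2),np.round(t+R@np.array(r["centre"]),1)) for r in tip_of(n,name)[:2]]
                                                           ~^~~~~~~~~~~~~~~~~~~~~~
ValueError: matmul: Input operand 1 has a mismatch in its core dimension 0, with gufunc signature (n?,k),(k,m?)->(n?,m?) (size 3 is different from 4)
```

```bash
python3 - <<'E'
s=open('h.py').read()
s=s.replace('np.array(p["rotation"])','Rot.from_quat(np.roll(p["rotation"],-1)).as_matrix()').replace("import numpy as np, cv2, json","import numpy as np, cv2\nfrom scipy.spatial.transform import Rotation as Rot")
open('h.py','w').write(s)
E
python3 - <<'E'
from h import *
for n in("top","side"):
    print(n,cam(n)[2:]); im,d=snap(n,f"pics/{n}0.png"); np.save(f"{n}0.npy",d)
    for k in "block mirror plug tray pocket rest cover tapped0 tapped1 tapped2 tapped3 hole0 hole1 hole2 hole3".split(): print(k,tip(n,k))
print(read_state())
E
```

```text
top (array([ 434.62183289,   12.62409861, 1303.28488794]), array([[ 0.00705316, -0.99376811,  0.11124384],
       [-0.99960752, -0.010023  , -0.02616006],
       [ 0.02711203, -0.11101566, -0.99344877]]))
block [(0.83, array([529.1, -51.7,   1.4]))]
mirror [(0.9, array([527. , -53.3,  41.6])), (0.33, array([ 5.295e+02, -5.080e+01, -4.000e-01]))]
plug [(0.6, array([525.6, -49.9,  15.1])), (0.49, array([561.5,  -6.2,  44.6]))]
tray [(0.6, array([478. , 306.1,  -0.9]))]
pocket [(0.8, array([539.3, 333. ,  30.6]))]
rest [(0.65, array([470.9, -24.1,  46.2]))]
cover [(0.69, array([ 494.4, -326. ,   20.9])), (0.31, array([742. ,  94.4,   2.1]))]
tapped0 [(0.91, array([565.1,  -9.1,  43.8])), (0.82, array([472.7, -28. ,  47.3]))]
tapped1 [(0.91, array([565.1,  -9.1,  43.8])), (0.82, array([472.7, -28. ,  47.3]))]
tapped2 [(0.91, array([565.1,  -9.1,  43.8])), (0.82, array([472.7, -28. ,  47.3]))]
tapped3 [(0.91, array([565.1,  -9.1,  43.8])), (0.82, array([472.7, -28. ,  47.3]))]
hole0 [(0.89, array([ 536.3, -299.7,   19. ])), (0.83, array([ 539. , -369.8,   19.2]))]
hole1 [(0.89, array([ 53
[... 1566 characters left out ...]
   20.5]))]
{'time_s': 1.7, 'joint_pos': array([-1.24339086e+00,  3.52973457e-01,  1.63339303e+00, -2.25385979e-05,
        1.15520580e+00, -2.38292389e-03]), 'qvel': array([-0.00077552, -0.00014285, -0.00094931, -0.00071827, -0.00050166,
       -0.0010878 ]), 'joint_torque': array([-8.59754127e-04, -5.93759680e+01, -3.34563553e+01,  6.97680633e-02,
        1.58467895e-02, -8.91303458e-07]), 'position': array([ 202.40939541, -591.31943536,  404.70254356]), 'eef_rot': array([ 1.17170045e-05,  9.86434982e-01,  1.64152449e-01, -8.52665231e-06]), 'wrist_force': array([-0.26861002, -0.04449592,  0.52427197]), 'torque': array([0.06042425, 0.0171248 , 0.00802494]), 'grip_width': 0.9994648050627408}
```

View pics/top0.png

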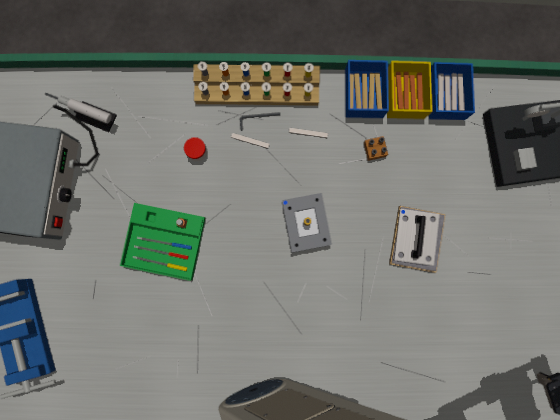

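View pics/side0.png

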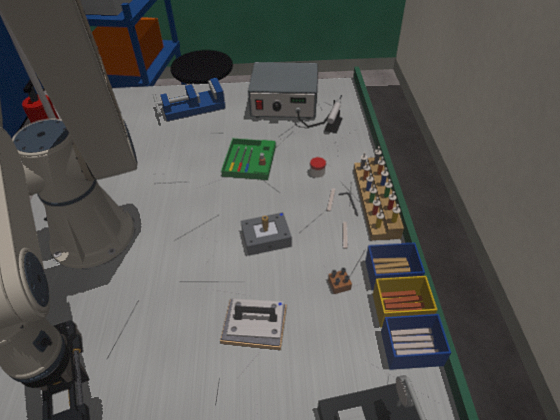

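```bash
cat >> h.py <<'E'
HP=np.array([[42,35],[-50,35],[-50,-35],[50,-35]],float)
def fit2(model,pts):
    mc,pc=model.mean(0),pts.mean(0); a,b=model-mc,pts-pc
    yaw=np.arctan2((a[:,0]*b[:,1]-a[:,1]*b[:,0]).sum(),(a*b).sum())
    c,s=np.cos(yaw),np.sin(yaw); R=np.array([[c,-s],[s,c]]); o=pc-R@mc
    return o,yaw,np.abs(model@R.T+o-pts).max()
def four(n,name,z,o,yaw):
    "fit pose from the detector's four holes, put at known height z"
    _,_,t,R=cam(n); P=np.array([t+R@np.array(r["centre"]) for r in tip_of(n,name) if r["conf"]>.3])
    P=pixz(n,proj(n,P),z)[:,:2]; c,s=np.cos(yaw),np.sin(yaw); pred=HP@np.array([[c,s],[-s,c]])+o
    m,q=[],[]
    for i in range(4):
        d=np.linalg.norm(P-pred[i],axis=1); j=d.argmin()
        if d[j]<20: m.append(HP[i]);q.append(P[j])
    o,y,e=fit2(np.array(m),np.array(q)); return np.round(o,1),round(np.degrees(y),2),len(m),round(e,1)
E
python3 - <<'E'
from h import *
for rep in range(2):
  for n in("top","side"):
    im,d=snap(n)
    print(n,"block",four(n,"tapped0",45,np.array([529,-51]),.15),"cover",four(n,"hole0",28,np.array([494,-325.]),-.1))
    print([tip(n,k)[0] for k in("mirror","plug","pocket","tray","cover")])
# crops enlarged
im,_=snap("top")
a=cv2.resize(im[185:265,270:350],None,fx=5,fy=5,interpolation=cv2.INTER_CUBIC)
b=cv2.resize(im[200:280,120:200],None,fx=5,fy=5,interpolation=cv2.INTER_CUBIC)
cv2.imwrite("pics/crop1.png",np.hstack([a,b])[...,::-1])
for nm in("block","cover","tray"):
    m=masks_of("top",nm)[0]["pixels"]; r=cv2.minAreaRect(np.argwhere(m)[:,::-1].astype(np.float32)); print(nm,r)
E
```

```text
top block (array([528.6, -52.5]), np.float64(12.33), 4, np.float64(2.5)) cover (array([ 492.5, -325.8]), np.float64(-6.93), 4, np.float64(5.2))
[(0.9, array([528. , -53.6,  38.6])), (0.39, array([524.8, -48.6,  18.5])), (0.84, array([542.2, 336.2,  34.1])), (0.81, array([ 4.800e+02,  3.036e+02, -4.000e-01])), (0.66, array([ 495.2, -327.6,   21.4]))]
side block (array([526.5, -52.5]), np.float64(8.28), 4, np.float64(3.7)) cover (array([ 496.3, -330.7]), np.float64(-8.14), 4, np.float64(2.1))
[(0.69, array([ 718.7, -226.4,   -3.6])), (0.52, array([524.9, -52.6,  16.5])), (0.85, array([536.3, 336.8,  32.3])), (0.88, array([474.9, 308.2,   1.3])), (0.77, array([ 493.4, -323.3,   21.2]))]
top block (array([529.4, -51.1]), np.float64(11.24), 4, np.float64(1.7)) cover (array([ 493.5, -324.2]), np.float64(-6.96), 3, np.float64(2.1))
[(0.55, array([528. , -50.7,  39.9])), (0.47, array([525.8, -48. ,  15.5])), (0.75, array([540.5, 334.8,  31.4])), (0.64, array([477.4, 305.1,   0.6])), (0.6, array([ 496.8, -325.1,   21.9]))]
side block (array([526.7, -52.5]), np.float64(8.59), 4, np.float64(2.3)) cover (array([ 496., -333.]), np.float64(-7.04), 4, np.float64(4.6))
[(0.93, array([530.3, -54.5,  42.2])), (0.6, array([527.7, -52.6,  15.2])), (0.7, array([536.2, 336.4,  32.6])), (0.74, array([476.5, 307.1,  -0.9])), (0.65, array([ 493.2, -325.7,   20.6]))]
block ((306.7500305175781, 222.25003051757812), (54.047237396240234, 41.12919235229492), 79.99201965332031)
cover ((416.1581726074219, 236.6494598388672), (40.08702087402344, 52.052337646484375), 7.352379322052002)
tray ((162.4705810546875, 241.38232421875), (75.27486419677734, 66.27224731445312), 12.52880859375)
```

View pics/crop1.png

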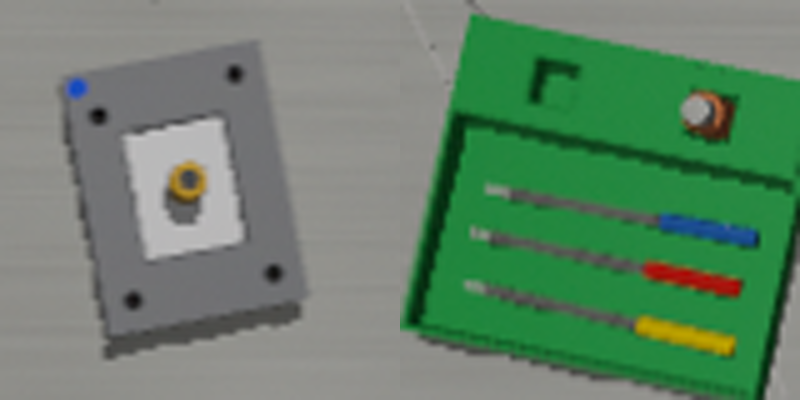

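```bash
cat >> h.py <<'E'
def dark(im,uv,r=4):
    "centroid of darkness around a pixel"
    g=im.astype(float).mean(2)
    for _ in range(3):
        u,v=np.round(uv).astype(int); p=g[v-r:v+r+1,u-r:u+r+1]; w=np.clip(np.median(p)-15-p,0,None)
        yy,xx=np.mgrid[v-r:v+r+1,u-r:u+r+1]; uv=np.array([(w*xx).sum(),(w*yy).sum()])/w.sum()
    return uv
E
python3 - <<'E'
from h import *
im,_=snap("top"); top=im
def c2p(x,y,ox,oy): return np.array([ox+(x+.5)/5-.5,oy+(y+.5)/5-.5])
b=np.array([dark(im,c2p(*q,270,185)) for q in[(98,115),(235,74),(273,272),(133,300)]])
P=pixz("top",b,45)[:,:2]
# image order: hole0 upper-left(+x+y), upper right=+x-y (3), lower right=-x-y (2), lower left=-x+y (1)
print("block",fit2(HP[[0,3,2,1]],P),P.round(1).tolist())
k=np.array([c2p(*q,120,200) for q in[(130,58),(180,66),(170,110),(122,100)]]); print("pocket",k.mean(0),pixz("top",[k.mean(0)],32))
tc=pixz("top",[c2p(70,15,120,200)],32); print("tray corner ++",tc)
for n in("top","side"):
    im,d=snap(n)
    c=np.degrees; o,y=np.array([494.5,-325.5]),np.radians(-7)
    H=HP@np.array([[np.cos(y),np.sin(y)],[-np.sin(y),np.cos(y)]])+o
    px=proj(n,np.c_[H,np.full(4,28)]); print(n,px.round(1).tolist())
    u0,v0=px.mean(0).astype(int)-50
    cv2.imwrite(f"pics/cov_{n}.png",cv2.resize(im[v0:v0+100,u0:u0+100],None,fx=4,fy=4,interpolation=cv2.INTER_CUBIC)[...,::-1]); print(u0,v0)
a=cv2.imread("pics/cov_top.png");b=cv2.imread("pics/cov_side.png");cv2.imwrite("pics/cov.png",np.hstack([a,b]))
E
```

```text
block (array([527.94448934, -51.24830411]), np.float64(0.19544112497003838), np.float64(0.1504756555347022)) [[562.3, -8.9], [583.8, -75.8], [485.8, -95.2], [472.0, -26.6]]
pocket [149.7 216.3] [[538.86322061 336.18009918  32.        ]]
tray corner ++ [[572.56158007 377.7688781   32.        ]]
top [[403.5, 218.2], [399.6, 254.7], [427.0, 258.2], [431.1, 218.6]]
365 187
side [[273.5, 305.2], [237.8, 303.3], [233.8, 328.2], [274.4, 330.4]]
204 266
```

View pics/cov.png

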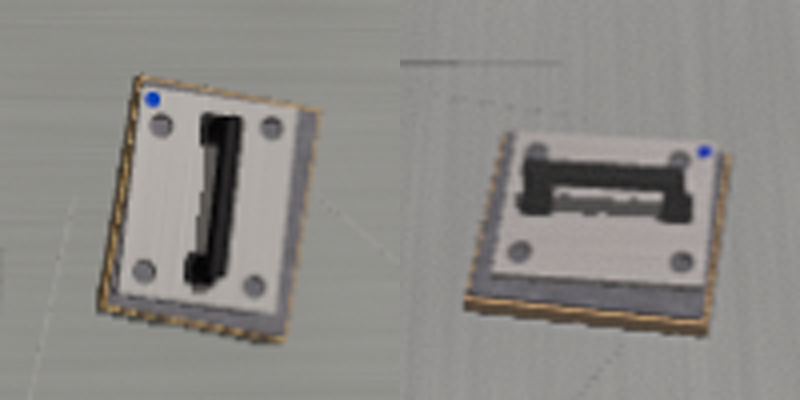

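```bash
cat >> h.py <<'E'
def pose():
    s=read_state(); R=Rot.from_quat(np.roll(s["eef_rot"],-1)).as_matrix(); p=s["position"]
    return p,R,p+171*R[:,2],np.degrees(np.arctan2(R[1,0],R[0,0]))
def plan(g,theta=None):
    "total shift (units of 30 mm, tool axes) to bring the grasp point to g, and turn (rad)"
    p,R,gp,th=pose(); u=R.T@(np.array(g,float)-gp)/30
    print("grasp",gp.round(1),"theta",round(th,2),"tilt",np.round(R[:2,2],4),"units",u.round(3),"turn",None if theta is None else round(np.radians(th-theta),3))
E
python3 - <<'E'
from h import *
im,_=snap("top")
b=np.array([dark(im,np.array([365+x/4-.4,187+y/4-.4]),3) for x,y in[(161,125),(271,127),(254,286),(144,270)]])
print("cover",fit2(HP[[0,3,2,1]],pixz("top",b,28)[:,:2]),b.round(1).tolist())
plan([528,-51,180])
E
```

```text
cover (array([ 496.98628513, -329.77970564]), np.float64(-0.13054972334583903), np.float64(1.0873072123790735)) [[405.5, 216.7], [432.7, 217.5], [428.5, 257.7], [401.1, 254.0]]
grasp [ 202.4 -591.3  233.7] theta 18.9 tilt [-0.  0.] units [ 16.101 -13.525   1.789] turn None
```

```bash
python3 -m jog '[[[60,0.805,-0.676,0,0],[60,0.805,-0.676,0,0],[60,0.805,-0.676,0,0],[60,0.805,-0.676,0,0],[60,0.805,-0.676,0,0],[60,0.805,-0.676,0,0],[60,0.805,-0.676,0,0],[60,0.805,-0.676,0,0],[60,0.805,-0.676,0,0],[60,0.805,-0.676,0,0]]]'
python3 -m jog '[[[60,0.805,-0.676,0,0],[60,0.805,-0.676,0,0],[60,0.805,-0.676,0,0],[60,0.805,-0.676,0.1,0],[60,0.805,-0.676,0.2,0],[60,0.805,-0.676,0.2,0],[60,0.805,-0.676,0.2,0],[60,0.805,-0.676,0.2,0],[60,0.7,-0.6,0.2,0],[60,0.3,-0.2,0,0]]]'
python3 -c "
from h import *
plan([528,-51,120])
im,_=snap('side','pics/s1.png');snap('top')
for n in('side','top'): print(tip(n,'plug'),tip(n,'mirror'))"
```

```text
time_s: 4.53
position: [365.7, -319.9, 404.9]
eef_rot: [0.0, 0.986, 0.164, 0.0]
wrist_force: [-0.2, -0.0, -0.1]
grip_width: 0.653
time_s: 5.37
position: [517.0, -70.1, 370.8]
eef_rot: [-0.0, 0.986, 0.165, -0.0]
wrist_force: [-0.4, -0.3, 1.1]
grip_width: 0.657
grasp [516.9 -70.  199.8] theta 19.0 tilt [-0.0007  0.0009] units [ 0.557 -0.475  2.661] turn None
[(0.47, array([522.6, -52. ,  13.1])), (0.43, array([538.6, 334.2,  32.3]))] [(0.65, array([529.8, -54.3,  40.4]))]
[] []
```

```bash
python3 -m jog '[[[60,0.3,-0.25,0,0],[60,0.257,-0.225,0.2,0],[60,0,0,0.6,0],[60,0,0,0.7,0],[60,0,0,0.7,0],[60,0,0,0.7,0],[60,0,0,0.6,0],[60,0,0,0.4,0],[60,0,0,0.22,0],[60,0,0,0,0]]]'
python3 -c "
from h import *
plan([528,-51,76])
im,_=snap('side')
p=proj('side',[[528,-51,76]])[0].astype(int);print(p)
cv2.imwrite('pics/s2.png',cv2.resize(im[p[1]-60:p[1]+60,p[0]-80:p[0]+80],None,fx=5,fy=5,interpolation=cv2.INTER_CUBIC)[...,::-1])"
```

```text
time_s: 6.5
position: [526.9, -53.5, 246.6]
eef_rot: [-0.0, 0.986, 0.164, -0.001]
wrist_force: [-0.7, -0.1, -0.1]
grip_width: 0.654
grasp [526.5 -53.5  75.6] theta 18.89 tilt [-0.0024  0.0003] units [ 0.073 -0.062 -0.014] turn None
[265 221]
```

View pics/s2.png

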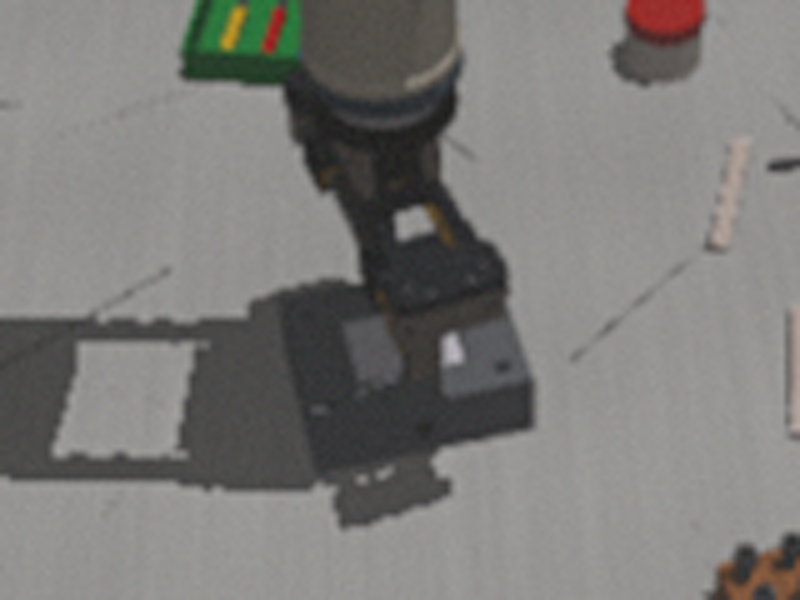

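```bash
python3 -m jog '[[[40,0.05,-0.04,0,0],[25,0,0,0,0],[10,0,0,0,0],[10,0,0,0,0],[10,0,0,0,0],[10,0,0,0,0],[10,0,0,0,0],[10,0,0,0,0],[10,0,0,0,0],[10,0,0,0,0]]]'
python3 -c "
from h import *
plan([528,-51,76]);s=read_state();print(s['wrist_force'],s['torque'],s['grip_width']*91.9)"
```

```text
time_s: 7.38
position: [528.1, -51.6, 248.3]
eef_rot: [-0.001, 0.987, 0.164, -0.0]
wrist_force: [-1.0, 6.5, 4.6]
grip_width: 0.186
grasp [527.9 -51.3  77.3] theta 18.85 tilt [-0.0007  0.0016] units [ 0.006 -0.009  0.043] turn None
[-0.98644807  6.47111858  4.61524291] [1.36092397 0.36502369 0.03960986] 17.063839659913896
```

```bash
python3 -m jog '[[[10,0.01,-0.03,-0.1,0],[10,0,0,-0.2,0],[10,0,0,-0.3,0],[10,0,0,-0.3,0],[10,0,0,-0.35,0],[10,0,0,-0.4,0],[10,0,0,-0.5,0],[10,0,0,-0.5,0],[10,0,0,-0.4,0],[10,0,0,-0.1,0]]]'
python3 -c "
from h import *
plan([539,336,167]);s=read_state();print(s['wrist_force'],s['torque'],s['grip_width']*91.9)
im,_=snap('side')
p=proj('side',[[528,-51,130]])[0].astype(int);print(p)
cv2.imwrite('pics/s3.png',cv2.resize(im[p[1]-50:p[1]+70,p[0]-80:p[0]+80],None,fx=5,fy=5,interpolation=cv2.INTER_CUBIC)[...,::-1])"
```

```text
time_s: 8.22
position: [529.0, -51.6, 345.7]
eef_rot: [0.001, 0.986, 0.164, 0.002]
wrist_force: [0.3, -0.3, -1.4]
grip_width: 0.189
grasp [529.8 -51.7 174.7] theta 18.89 tilt [ 0.0044 -0.0008] units [  4.475 -12.128   0.247] turn None
[ 0.33656851 -0.29525619 -1.37325453] [-0.02925941 -0.0485172   0.00160201] 17.40701399172997
[264 208]
```

View pics/s3.png

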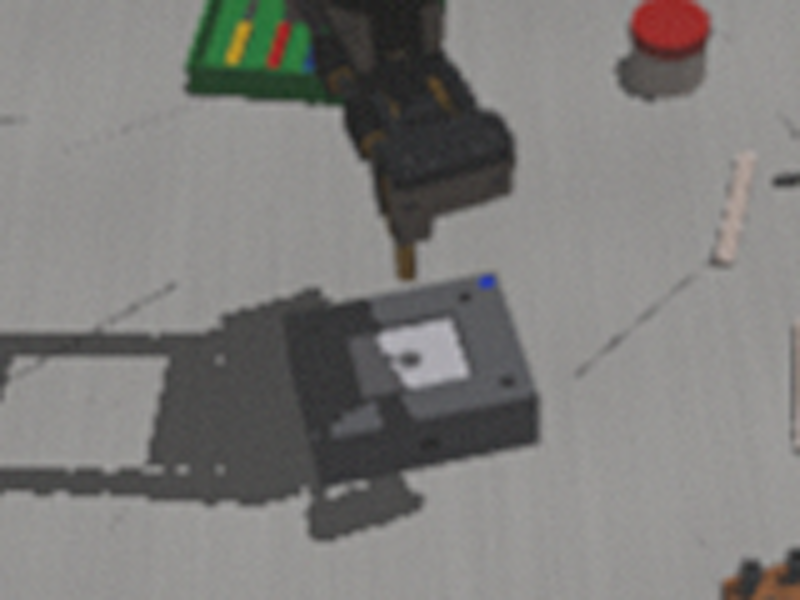

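```bash
python3 -m jog '[[[10,0.12,-0.3,0,0],[10,0.22,-0.6,0,0],[10,0.31,-0.84,0,0],[10,0.35,-0.95,0,0],[10,0.37,-1,0,0],[10,0.37,-1,0,0],[10,0.37,-1,0,0],[10,0.37,-1,0,0],[10,0.37,-1,0,0],[10,0.37,-1,0,0]]]'
python3 -m jog '[[[10,0.37,-1,0,0],[10,0.33,-0.9,0,0],[10,0.27,-0.73,0,0],[10,0.2,-0.5,0,0],[10,0.12,-0.3,0,0],[10,0,0,0,0],[10,0,0,0,0],[10,0,0,0,0],[10,0,0,0,0],[10,0,0,0,0]]]'
python3 -c "
from h import *
plan([539,336,167]);s=read_state();print(s['wrist_force'],s['torque'],s['grip_width']*91.9)
for n in('side','top'):
  im,_=snap(n);print(n,tip(n,'plug'),tip(n,'pocket'))"
```

```text
time_s: 9.1
position: [534.5, 228.7, 341.6]
eef_rot: [0.0, 0.986, 0.164, -0.001]
wrist_force: [0.8, -0.6, -1.1]
grip_width: 0.183
time_s: 9.93
position: [538.7, 335.5, 342.7]
eef_rot: [0.0, 0.987, 0.164, -0.0]
wrist_force: [1.1, 0.6, -1.3]
grip_width: 0.188
grasp [538.7 335.4 171.7] theta 18.83 tilt [-0.     -0.0002] units [ 0.015 -0.015  0.157] turn None
[ 1.08262537  0.64083191 -1.33086232] [ 0.02015982 -0.07391036 -0.00611957] 17.301112228942365
side [(0.56, array([536.6, 332.1, 107.7])), (0.16, array([529. , -53. ,  -0.7]))] [(0.93, array([536.7, 337.5,  36.8])), (0.31, array([485.2, -93.6,  45.4]))]
top [] [(0.64, array([452.5, 311.9,   0. ]))]
```

```bash
python3 -m jog '[[[10,0.01,-0.01,0.2,0],[10,0,0,0.4,0],[10,0,0,0.5,0],[10,0,0,0.5,0],[10,0,0,0.4,0],[10,0,0,0.25,0],[10,0,0,0,0],[10,0,0,0,0],[10,0,0,0,0],[10,0,0,0,0]]]'
python3 -c "
from h import *
plan([539,336,71])
im,_=snap('side');print(tip('side','plug'),tip('side','pocket'))
p=proj('side',[[539,336,40]])[0].astype(int);print(p)
cv2.imwrite('pics/s4.png',cv2.resize(im[p[1]-30:p[1]+30,p[0]-40:p[0]+40],None,fx=9,fy=9,interpolation=cv2.INTER_CUBIC)[...,::-1])
snap('side')
print(tip('side','plug'),tip('side','pocket'))"
```

```text
time_s: 11.07
position: [539.1, 337.1, 275.9]
eef_rot: [-0.0, 0.986, 0.164, 0.001]
wrist_force: [-0.7, 0.5, -1.0]
grip_width: 0.186
grasp [539.3 337.3 104.9] theta 18.9 tilt [0.0013 0.0008] units [-0.025  0.037  1.131] turn None
[(0.44, array([537.6, 333.5,  46.3]))] [(0.64, array([535.5, 336. ,  34.2]))]
[266 146]
[(0.7, array([474.1, 309.3,   5. ])), (0.59, array([484. , -94.5,  45.6]))] [(0.55, array([536.7, 335.9,  32.5])), (0.53, array([760. , -52. ,  -1.5]))]
```

View pics/s4.png

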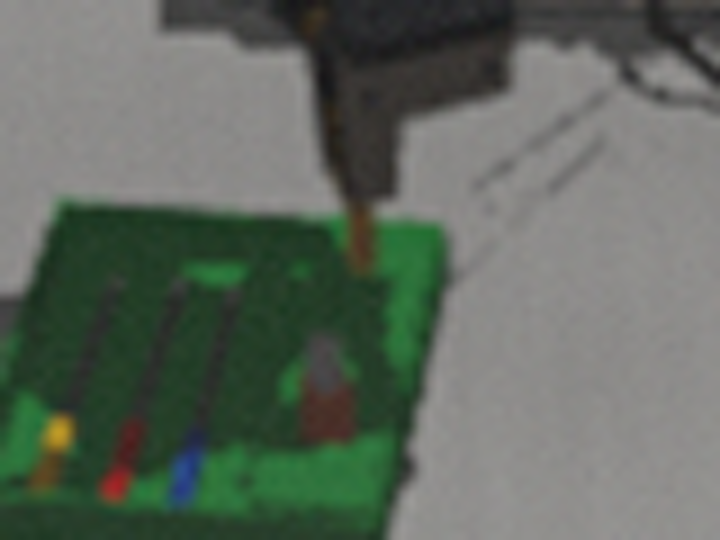

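```bash
python3 -m jog '[[[10,-0.044,0.027,0,0],[10,0,0,0.1,0],[10,0,0,0.16,0],[10,0,0,0.16,0],[10,0,0,0.16,0],[10,0,0,0.16,0],[10,0,0,0.16,0],[10,0,0,0.12,0],[10,0,0,0.06,0],[10,0,0,0,0]]]'
python3 -c "
from h import *
plan([539,336,69.3]);s=read_state();print(s['wrist_force'],s['torque'],s['grip_width']*91.9)"
```

```text
time_s: 12.2
position: [537.6, 335.6, 242.1]
eef_rot: [0.0, 0.986, 0.164, -0.0]
wrist_force: [-0.0, 0.6, -1.0]
grip_width: 0.188
grasp [537.5 335.6  71.1] theta 18.9 tilt [-0.0007 -0.0004] units [0.053 0.003 0.059] turn None
[-0.0167903   0.58695134 -1.01858922] [-0.0009097   0.02565271 -0.00459414] 17.270141939390403
```

```bash
python3 -m jog '[[[10,0,0,0.03,0],[10,0,0,0.02,0],[10,0,0,0.015,0],[10,0,0,0,0],[10,0,0,0,0],[10,0,0,0,0],[10,0,0,0,0],[10,0,0,0,0],[10,0,0,0,0],[10,0,0,0,0]]]'
python3 -c "
from h import *
plan([539,336,69.3]);s=read_state();print(s['wrist_force'],s['torque'],s['grip_width']*91.9)"
```

```text
time_s: 13.03
position: [537.8, 335.7, 240.7]
eef_rot: [-0.0, 0.986, 0.164, 0.0]
wrist_force: [-0.6, -0.1, -1.7]
grip_width: 0.187
grasp [537.8 335.7  69.7] theta 18.9 tilt [0. 0.] units [0.042 0.005 0.015] turn None
[-0.61860604 -0.06953476 -1.72285034] [ 0.04972244 -0.00267638 -0.0040142 ] 17.227621133074663
```

```bash
python3 -m jog '[[[10,0,0,0.015,0],[10,0,0,0.015,0],[10,0,0,0.015,0],[10,0,0,0.01,0],[10,0,0,0,0],[10,0,0,0,0],[10,0,0,0,0],[10,0,0,0,0],[10,0,0,0,0],[10,0,0,0,0]]]'
python3 -c "
from h import *
plan([539,336,69.3]);s=read_state();print(s['wrist_force'],s['torque'],s['grip_width']*91.9)"
```

```text
time_s: 13.87
position: [538.0, 336.0, 240.2]
eef_rot: [-0.0, 0.986, 0.164, 0.0]
wrist_force: [-1.9, -0.6, 8.5]
grip_width: 0.189
grasp [538.1 336.1  69.2] theta 18.9 tilt [0.0008 0.0007] units [ 0.027  0.013 -0.003] turn None
[-1.89631369 -0.63852998  8.4589401 ] [-0.16581159  0.53075675 -0.02532198] 17.333305689391235
```

```bash
python3 -m jog '[[[10,0,0,-0.025,0],[10,0,0,0,0],[19,0,0,0,0],[22,0,0,0,0],[26,0,0,0,0],[32,0,0,0,0],[40,0,0,0,0],[45,0,0,0,0],[45,0,0,0,0],[45,0,0,0,0]]]'
python3 -m jog '[[[45,0,0,-0.2,0],[45,0,0,-0.5,0],[45,0,0,-0.9,0],[45,0,0,-1,0],[45,0,0,-1,0],[45,0,0,-0.6,0],[45,0,0,-0.2,0],[45,0,0,0,0],[45,0,0,0,0],[45,0,0,0,0]]]'
python3 -c "
from h import *
im,_=snap('side');print(tip('side','plug'),tip('side','pocket'))
p=proj('side',[[539,336,40]])[0].astype(int)
cv2.imwrite('pics/s5.png',cv2.resize(im[p[1]-30:p[1]+30,p[0]-40:p[0]+40],None,fx=9,fy=9,interpolation=cv2.INTER_CUBIC)[...,::-1])
plan([496,-328,180],-7)"
```

```text
time_s: 14.7
position: [537.8, 335.7, 239.8]
eef_rot: [0.0, 0.986, 0.164, -0.0]
wrist_force: [0.2, 0.4, -0.9]
grip_width: 0.496
time_s: 15.53
position: [537.3, 335.4, 370.2]
eef_rot: [0.0, 0.986, 0.164, -0.001]
wrist_force: [-0.2, -0.7, -0.4]
grip_width: 0.491
[(0.5, array([537. , 334.2,   9.7]))] [(0.74, array([541.4, 333.1,  33.3])), (0.18, array([583.5, -80.4,  39.5]))]
grasp [537.1 335.3 199.3] theta 18.9 tilt [-0.002  -0.0013] units [-8.456 20.475  0.674] turn 0.452
```

View pics/s5.png

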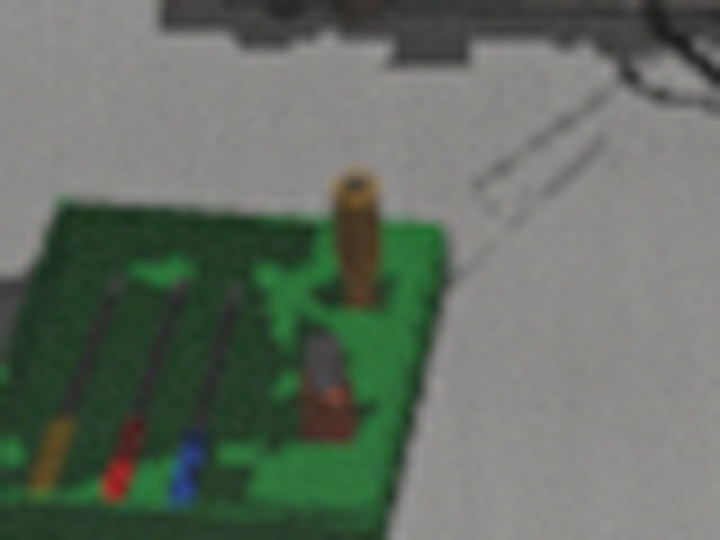

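```bash
python3 - <<'E'
from h import *
vv,uu=np.mgrid[0:420,0:560]; uv=np.c_[uu.ravel(),vv.ravel()]
for n in("top","side"):
    d=np.load(n+"0.npy").ravel(); im=cv2.imread(f"pics/{n}0.png").reshape(-1,3).astype(int)
    P=pixd(n,uv,d); m=(d>0)&(abs(P[:,0]-495)<90)&(abs(P[:,1]+326)<80)
    Q=P[m]; C=im[m]
    print(n,"hist",np.histogram(Q[:,2],bins=[-10,4,10,16,24,34,50,62,68,72,76,82])[0])
    bar=(Q[:,2]>64)
    B=Q[bar][:,:2]; r=cv2.minAreaRect(B.astype(np.float32)); print("bar",len(B),r, np.median(Q[bar][:,2]))
    pl=(abs(Q[:,2]-28)<3)&(C.min(1)>130); A=Q[pl][:,:2]; print("plate",len(A),cv2.minAreaRect(A.astype(np.float32)),np.median(Q[pl][:,2]))
E
```

```text
top hist [1316  249   98  681 1665   82   13   31   75  114   22]
bar 237 ((494.0252685546875, -328.236328125), (14.189867973327637, 98.31614685058594), 82.56526947021484) 72.72995960102867
plate 1057 ((494.51220703125, -328.7983703613281), (101.61022186279297, 130.44189453125), 82.81483459472656) 28.584317406217906
side hist [1186  137  141  725 1495   38   35   55   91  102    4]
bar 236 ((493.9872131347656, -327.1556091308594), (15.6924467086792, 96.58314514160156), 82.7574234008789) 71.77743912165334
plate 1016 ((493.5506286621094, -326.45916748046875), (101.37213897705078, 127.90880584716797), 82.5572738647461) 28.649222144888427
```

```bash
python3 -m jog '[[[45,-0.2,0.5,0,0],[45,-0.3,0.75,0,0],[50,-0.41,1,0,0],[60,-0.41,1,0,0],[60,-0.41,1,0,0],[60,-0.41,1,0,0],[60,-0.41,1,0,0],[60,-0.41,1,0,0],[60,-0.41,1,0,0],[60,-0.41,1,0,0]]]'
python3 -m jog '[[[60,-0.41,1,0,0],[60,-0.41,1,0,0],[60,-0.41,1,0,0],[60,-0.41,1,0,0],[60,-0.41,1,0,0],[60,-0.41,1,0,0],[60,-0.41,1,0,0],[60,-0.41,1,0,0],[60,-0.41,1,0,0],[60,-0.41,1,0,0]]]'
python3 -m jog '[[[60,-0.2,0.5,0,0],[60,-0.1,0.25,0,0.05],[60,0,0,0,0.1],[60,0,0,0,0.1],[60,0,0,0,0.1],[60,0,0,0,0.07],[60,0,0,0,0.037],[60,0,0,0,0],[60,0,0,0,0],[60,0,0,0,0]]]'
python3 -c "
from h import *
plan([494,-327.7,64],-7.3)"
```

```text
time_s: 16.52
position: [519.4, 34.3, 371.4]
eef_rot: [0.0, 0.986, 0.164, -0.0]
wrist_force: [0.5, 0.8, 0.3]
grip_width: 0.651
time_s: 17.35
position: [499.9, -289.2, 371.4]
eef_rot: [-0.0, 0.986, 0.164, -0.0]
wrist_force: [0.3, 1.0, 0.7]
grip_width: 0.651
time_s: 18.18
position: [499.6, -311.3, 371.6]
eef_rot: [-0.0, 0.998, -0.063, -0.0]
wrist_force: [-0.6, 0.6, -0.2]
grip_width: 0.651
grasp [ 499.6 -311.2  200.6] theta -7.21 tilt [-0.0004  0.0003] units [-0.113  0.569  4.554] turn 0.002
```

```bash
python3 -m jog '[[[60,-0.06,0.3,0.2,0],[60,-0.053,0.269,0.5,0],[60,0,0,0.8,0],[60,0,0,0.8,0],[60,0,0,0.8,0],[60,0,0,0.7,0],[60,0,0,0.45,0],[60,0,0,0.2,0],[60,0,0,0.1,0],[60,0,0,0,0]]]'
python3 -c "
from h import *
plan([494,-327.7,64],-7.3)
im,_=snap('side')
p=proj('side',[[494,-327,60]])[0].astype(int)
cv2.imwrite('pics/s6.png',cv2.resize(im[p[1]-50:p[1]+60,p[0]-80:p[0]+80],None,fx=5,fy=5,interpolation=cv2.INTER_CUBIC)[...,::-1])"
```

```text
time_s: 19.02
position: [494.2, -328.2, 235.0]
eef_rot: [-0.0, 0.998, -0.063, -0.0]
wrist_force: [0.2, 0.4, -0.4]
grip_width: 0.651
grasp [ 494.2 -328.1   64. ] theta -7.28 tilt [-0.0005  0.0003] units [-0.007 -0.013 -0.001] turn 0.0
```

View pics/s6.png

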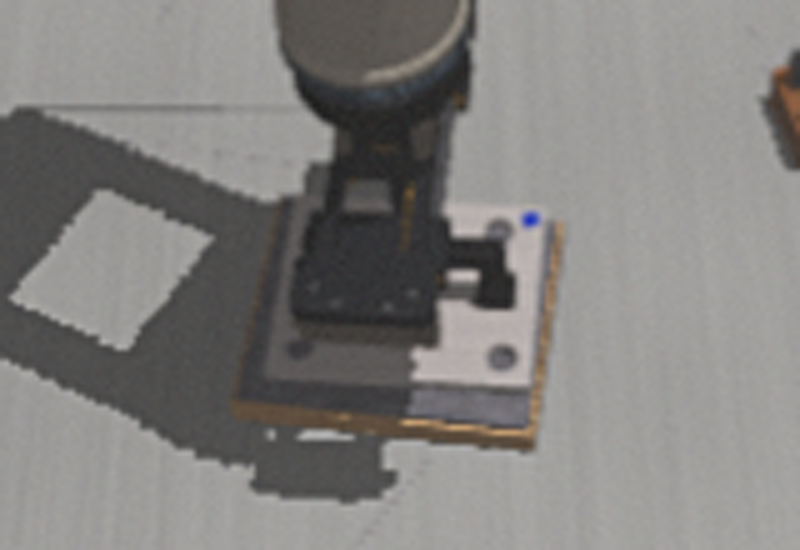

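```bash
python3 -m jog '[[[40,0,0,0,0],[20,0,0,0,0],[4,0,0,0,0],[4,0,0,0,0],[4,0,0,0,0],[4,0,0,0,0],[4,0,0,0,0],[4,0,0,0,0],[4,0,0,0,0],[4,0,0,0,0]]]'
python3 -c "
from h import *
plan([494,-327.7,64],-7.3);s=read_state();print(s['wrist_force'],s['torque'],s['grip_width']*91.9)"
python3 -m jog '[[[4,0,0,-0.05,0],[4,0,0,-0.1,0],[4,0,0,-0.2,0],[4,0,0,-0.4,0],[4,0,0,-0.5,0],[4,0,0,-0.5,0],[4,0,0,-0.5,0],[4,0,0,-0.4,0],[4,0,0,-0.2,0],[4,0,0,-0.1,0]]]'
python3 -c "
from h import *
plan([528,-51.2,154],11.2);s=read_state();print(s['wrist_force'],s['torque'],s['grip_width']*91.9)"
```

```text
time_s: 19.9
position: [494.4, -327.7, 235.4]
eef_rot: [-0.0, 0.998, -0.064, -0.0]
wrist_force: [0.4, 2.3, 3.4]
grip_width: 0.125
grasp [ 494.4 -327.7   64.4] theta -7.3 tilt [-0.0001  0.0004] units [-0.012  0.003  0.014] turn 0.0
[0.39644569 2.33989245 3.43257152] [0.57982783 0.04471368 0.01999643] 11.505908610745376
time_s: 20.73
position: [494.5, -328.1, 325.4]
eef_rot: [0.001, 0.998, -0.064, 0.001]
wrist_force: [-0.3, 0.0, -3.6]
grip_width: 0.127
grasp [ 494.8 -328.3  154.4] theta -7.29 tilt [ 0.0017 -0.0011] units [-7.500e-02 -9.302e+00  4.000e-03] turn -0.323
[-0.26493807  0.02496424 -3.6088784 ] [ 0.00857402  0.03485146 -0.01848036] 11.644224164413494
```

```bash
python3 -m jog '[[[4,-0.01,-0.3,0,0],[4,-0.01,-0.6,0,0],[4,-0.01,-0.85,0,0],[4,-0.01,-1,0,0],[4,-0.01,-1,0,0],[4,-0.01,-1,0,0],[4,-0.01,-1,0,0],[4,0,-1,0,0],[4,0,-0.9,0,0],[4,0,-0.75,0,0]]]'
python3 -m jog '[[[4,0,-0.5,0,0],[4,0,-0.3,0,0],[4,0,-0.1,0,-0.02],[4,0,0,0,-0.05],[4,0,0,0,-0.06],[4,0,0,0,-0.07],[4,0,0,0,-0.06],[4,0,0,0,-0.045],[4,0,0,0,-0.018],[4,0,0,0,0]]]'
python3 -c "
from h import *
plan([528,-51.2,99],11.2);s=read_state();print(s['wrist_force'],s['torque'],s['grip_width']*91.9)"
```

```text
time_s: 21.57
position: [523.6, -75.3, 322.9]
eef_rot: [-0.0, 0.998, -0.063, -0.001]
wrist_force: [0.5, -0.1, -3.6]
grip_width: 0.13
time_s: 22.4
position: [527.4, -51.5, 323.5]
eef_rot: [0.0, 0.995, 0.098, -0.0]
wrist_force: [-0.2, -1.1, -4.6]
grip_width: 0.128
grasp [527.3 -51.5 152.5] theta 11.22 tilt [-0.0006 -0.0001] units [ 0.025 -0.004  1.784] turn 0.0
[-0.17840432 -1.11225968 -4.62821952] [ 0.04798924  0.05524133 -0.00180361] 11.771232754643904
```

```bash
cat >> h.py <<'E'
def plate(n,ztop,tol=12):
    im,d=snap(n); vv,uu=np.mgrid[0:420,0:560]; uv=np.c_[uu.ravel(),vv.ravel()]; d=d.ravel()
    P=pixd(n,uv,d); C=im.reshape(-1,3).astype(int)
    m=(d>0)&(abs(P[:,0]-528)<85)&(abs(P[:,1]+51)<75)&(abs(P[:,2]-ztop)<tol)&(np.ptp(C,axis=1)<25)&(C.min(1)>60)
    Q=P[m]
    for _ in range(4):
        c=np.linalg.lstsq(np.c_[Q[:,:2]-[528,-51],np.ones(len(Q))],Q[:,2],rcond=None)[0]
        e=np.c_[P[:,:2]-[528,-51],np.ones(len(P))]@c-P[:,2]; k=m&(abs(e)<4); Q=P[k]
    print(n,"plate pts",len(Q),"slopes deg",np.degrees(c[:2]).round(2),"ztop",c[2].round(1),"rect",cv2.minAreaRect(Q[:,:2].astype(np.float32)))
    return im,k.reshape(420,560)
E
python3 -c "
from h import *
for n in('side','top'):
  im,k=plate(n,116)
  ps=[np.array(cam(n)[2]+cam(n)[3]@np.array(r['centre'])) for r in tip_of(n,'hole0') if r['conf']>.3]; print(np.round(ps,1).tolist(), tip(n,'cover'))
  a=proj(n,[[528,-51,110]])[0].astype(int)
  cv2.imwrite(f'pics/p_{n}.png',cv2.resize(im[a[1]-45:a[1]+55,a[0]-40:a[0]+40],None,fx=5,fy=5,interpolation=cv2.INTER_CUBIC)[...,::-1])
cv2.imwrite('pics/p1.png',np.hstack([cv2.imread('pics/p_side.png'),cv2.imread('pics/p_top.png')]))
"
```

```text
side plate pts 788 slopes deg [0.17 0.1 ] ztop 117.5 rect ((525.2481689453125, -52.56779098510742), (131.06143188476562, 103.29719543457031), 10.370861053466797)
[[473.7, -31.2, 110.4], [485.8, -94.3, 109.8], [582.1, -78.1, 108.4], [561.5, -13.1, 111.8], [483.5, -93.3, 45.8]] [(0.64, array([525.5, -52.5, 108.7]))]
top plate pts 474 slopes deg [0.25 0.04] ztop 117.4 rect ((480.18218994140625, -63.02233123779297), (44.03378677368164, 97.62388610839844), 3.8002426624298096)
[[486.9, -94.4, 111.2], [473.3, -28.0, 106.3]] [(0.85, array([530.1, -49.7, 106.4]))]
```

View pics/p1.png

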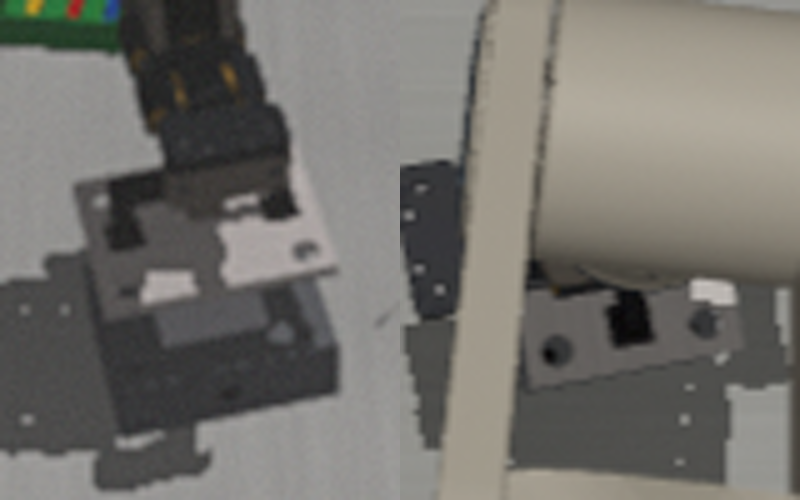

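```bash
python3 -m jog '[[[4,0,0,0.1,0],[4,0,0,0.2,0],[4,0,0,0.25,0],[4,0,0,0.25,0],[4,0,0,0.25,0],[4,0,0,0.2,0],[4,0,0,0.15,0],[4,0,0,0.1,0],[4,0,0,0.08,0],[4,0,0,0,0]]]'
python3 -c "
from h import *
plan([528,-51.2,99.3],11.2)
for n in('side','top'):
  im,k=plate(n,69,9)
  ps=[np.array(cam(n)[2]+cam(n)[3]@np.array(r['centre'])) for r in tip_of(n,'hole0') if r['conf']>.3]; print(np.round(ps,1).tolist(), tip(n,'cover'))
  a=proj(n,[[528,-51,60]])[0].astype(int); print(n,a-40)
  if n=='top': a+=[0,20]
  cv2.imwrite(f'pics/q_{n}.png',cv2.resize(im[a[1]-40:a[1]+40,a[0]-40:a[0]+40],None,fx=5,fy=5,interpolation=cv2.INTER_CUBIC)[...,::-1])
cv2.imwrite('pics/q1.png',np.hstack([cv2.imread('pics/q_side.png'),cv2.imread('pics/q_top.png')]))
"
```

```text
time_s: 23.53
position: [527.6, -50.9, 276.0]
eef_rot: [-0.0, 0.995, 0.098, -0.0]
wrist_force: [-0.8, 0.4, -4.1]
grip_width: 0.128
grasp [527.5 -50.9 105. ] theta 11.22 tilt [-0.0006  0.0001] units [0.016 0.014 0.189] turn 0.0
side plate pts 740 slopes deg [-0.06  0.28] ztop 70.1 rect ((525.1812744140625, -51.83795928955078), (130.1420135498047, 105.20431518554688), 11.010483741760254)
[[485.0, -95.3, 56.5], [469.2, -29.6, 60.6], [581.6, -76.0, 60.3], [566.5, -10.5, 61.5], [467.3, -24.6, 45.8]] [(0.76, array([525.6, -48.9,  60.8])), (0.46, array([485.5, -93.6,  44.8]))]
side [225 185]
top plate pts 449 slopes deg [ 0.56 -0.42] ztop 70.5 rect ((527.0066528320312, -52.95634460449219), (127.6408462524414, 97.68296813964844), 11.684534072875977)
[[486.5, -88.2, 64.0], [470.9, -28.8, 63.6]] [(0.71, array([530.5, -50.5,  60.7]))]
top [266 181]
```

View pics/q1.png

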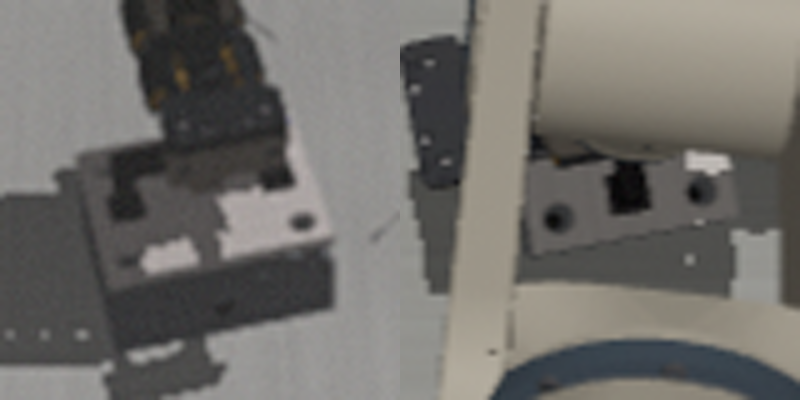

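```bash
python3 - <<'E'
from h import *
vv,uu=np.mgrid[0:420,0:560]; uv=np.c_[uu.ravel(),vv.ravel()]
for n in("top","side"):
    d=np.load(n+"0.npy").ravel(); P=pixd(n,uv,d)
    m=(d>0)&(abs(P[:,0]-528)<85)&(abs(P[:,1]+51)<75)&(abs(P[:,2]-45)<5)
    print(n,"block top",m.sum(),cv2.minAreaRect(P[m][:,:2].astype(np.float32)),np.median(P[m][:,2]))
    print(n,"tapped px",proj(n,np.c_[HP@np.array([[np.cos(.1954),np.sin(.1954)],[-np.sin(.1954),np.cos(.1954)]])+[527.94,-51.25],np.full(4,45)]).round(1).tolist())
for i in range(2): plate("side",70,9)
im,_=snap("top")
A=[]
for c in [(297,241),(326,235.5)]:
    M=np.float32([[25,0,200-25*c[0]],[0,25,200-25*c[1]]]); A.append(cv2.warpAffine(im,M,(400,400),flags=cv2.INTER_CUBIC))
a=np.hstack(A).astype(float); a=np.clip((a)*1.8,0,255).astype(np.uint8); cv2.imwrite("pics/z.png",a[...,::-1])
E
```

```text
top block top 1787 ((527.783447265625, -52.45979309082031), (130.28599548339844, 100.2566909790039), 11.249853134155273) 45.147528850039635
top tapped px [[289.2, 207.7], [296.2, 244.6], [324.3, 239.3], [316.5, 199.3]]
side block top 1069 ((525.1852416992188, -48.86095428466797), (130.74807739257812, 107.73965454101562), 11.230801582336426) 45.57375622701534
side tapped px [[277.1, 217.2], [246.6, 223.2], [251.3, 241.1], [285.5, 234.1]]
side plate pts 750 slopes deg [0.21 0.51] ztop 70.7 rect ((525.9584350585938, -52.123779296875), (130.32763671875, 103.47172546386719), 11.1135835647583)
side plate pts 753 slopes deg [-0.1   0.13] ztop 70.6 rect ((526.0958251953125, -51.55592727661133), (130.9345245361328, 102.84263610839844), 10.577171325683594)
```

View pics/z.png

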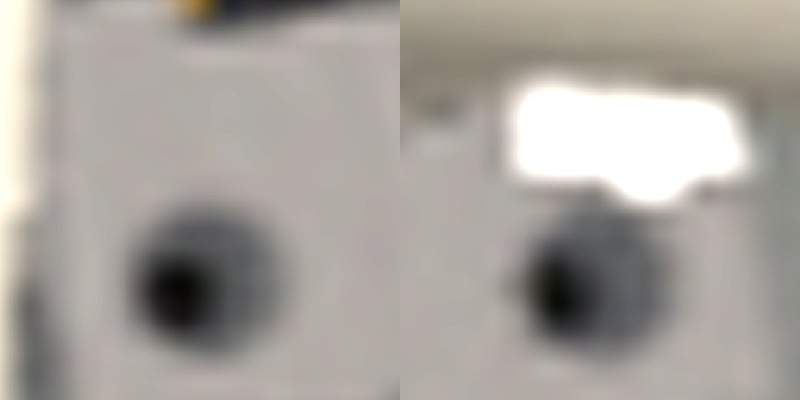

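```bash
cat >> h.py <<'E'
def rim(n,c,zt,r=8,s=10):
    "ellipse of a dark plate hole near pixel c; world centre at plate top height"
    im,_=snap(n); M=np.float32([[s,0,s*r-s*c[0]],[0,s,s*r-s*c[1]]]); g=cv2.warpAffine(im,M,(2*r*s+1,)*2,flags=cv2.INTER_CUBIC).mean(2)
    ring=np.median(g); lo=np.percentile(g,10); b=(g<ring-0.3*(ring-lo)).astype(np.uint8)
    k,l,st,ce=cv2.connectedComponentsWithStats(b); i=l[r*s,r*s]
    if not i: i=1+np.argmax(st[1:,4])
    x,y,w,h,a=st[i]; uv=np.array(c)-r+np.array([x+(w-1)/2,y+(h-1)/2])/s
    print(n,"rim px",uv.round(2),"size px",w/s,h/s,"area",a/s/s,"world",pixz(n,[uv],zt)[0].round(1)); return uv
E
python3 - <<'E'
from h import *
zt=69.
c,s=np.cos(.1954),np.sin(.1954); T=HP@np.array([[c,s],[-s,c]])+[527.94,-51.25]
print("tapped",T.round(1).tolist())
for q in[(297.5,244.2),(326.2,238.8)]: print("eye",pixz("top",[q],zt).round(1)); rim("top",q,zt,5)
print("side hole3 eye",pixz("side",[(285.,229.)],zt).round(1)); rim("side",(285,229),zt,6)
# tapped px of block in side, measured in the first picture
im=cv2.imread("pics/side0.png"); t=[dark(im,np.array(p),3) for p in proj("side",np.c_[T,np.full(4,45)])]
print("block by side",fit2(HP,pixz("side",t,45)[:,:2]))
E
```

```text
tapped [[562.3, -8.8], [472.1, -26.6], [485.7, -95.3], [583.8, -75.9]]
eye [[472.4 -28.9  69. ]]
top rim px [297.2 244.3] size px 6.5 6.5 area 32.95 world [472.2 -28.2  69. ]
eye [[485.9 -97.7  69. ]]
top rim px [325.65 238.6 ] size px 6.8 6.9 area 34.29 world [486.3 -96.4  69. ]
side hole3 eye [[582.6 -77.4  69. ]]
side rim px [285.  228.8] size px 5.5 4.1 area 18.02 world [582.6 -76.6  69. ]
block by side (array([526.51138545, -50.78311321]), np.float64(0.19787479012188164), np.float64(0.3463703463956733))
```

```bash
python3 -m jog '[[[4,0.006,-0.028,0,0],[4,0.005,-0.028,0,0],[4,0,0,0.03,0],[4,0,0,0.05,0],[4,0,0,0.05,0],[4,0,0,0.03,0],[4,0,0,0.02,0],[4,0,0,0,0],[4,0,0,0,0],[4,0,0,0,0]]]'
python3 - <<'E'
from h import *
plan([527.5,-49.2,99.5],11.2); s=read_state(); print(s['wrist_force'],s['torque'],s['grip_width']*91.9,abs(s['qvel']).max())
zt=63.5
for i in range(2):
  for q in[(296.8,244.6),(325.4,239.2)]: rim("top",q,zt,5)
  rim("side",(284.5,229.8),zt,6)
for i in range(2): plate("side",64,7)
im,_=snap("side"); print([np.round(cam("side")[2]+cam("side")[3]@np.array(r['centre']),1).tolist() for r in tip_of("side","hole0") if r["conf"]>.3], tip("side","plug"))
E
```

```text
time_s: 24.97
position: [527.7, -49.2, 271.1]
eef_rot: [-0.0, 0.995, 0.098, 0.0]
wrist_force: [-0.8, -0.5, -3.5]
grip_width: 0.126
grasp [527.7 -49.2 100.1] theta 11.22 tilt [0. 0.] units [-0.006 -0.001  0.019] turn 0.0
[-0.81167242 -0.47940485 -3.45301052] [0.00581351 0.02936436 0.02325046] 11.547025159435798 0.0014253284147547976
top rim px [296.45 244.35] size px 6.4 6.2 area 31.080000000000002 world [472.2 -26.6  63.5]
top rim px [324.9  238.65] size px 6.1 6.8 area 31.68 world [486.4 -95.1  63.5]
side rim px [284.95 229.6 ] size px 5.6 4.5 area 18.52 world [582.5 -74.9  63.5]
top rim px [296.45 244.35] size px 6.4 6.2 area 31.18 world [472.2 -26.6  63.5]
top rim px [324.9 238.7] size px 6.1 6.9 area 31.139999999999997 world [486.3 -95.1  63.5]
side rim px [285.  229.6] size px 5.5 4.5 area 18.36 world [582.6 -74.9  63.5]
side plate pts 739 slopes deg [0.16 0.17] ztop 65.0 rect ((525.3422241210938, -49.36412811279297), (129.7964630126953, 106.38259887695312), 11.250166893005371)
side plate pts 737 slopes deg [0.24 0.02] ztop 65.2 rect ((525.2616577148438, -48.87306213378906), (130.04473876953125, 106.00281524658203), 11.191370964050293)
[[481.4, -92.9, 53.6], [473.6, -26.9, 55.1], [564.9, -7.5, 58.4], [583.6, -78.4, 41.6], [584.5, -79.0, 56.7], [423.3, 319.2, 4.5]] []
```

```bash
python3 -m jog '[[[4,0,0,0.015,0],[4,0,0,0.013,0],[4,0,0,0,0],[4,0,0,0,0],[4,0,0,0,0],[4,0,0,0,0],[4,0,0,0,0],[4,0,0,0,0],[4,0,0,0,0],[4,0,0,0,0]]]'
python3 - <<'E'
from h import *
plan([527.7,-49.2,99.3],11.2); s=read_state(); print(s['wrist_force'],s['grip_width']*91.9,abs(s['qvel']).max(),s['time_s'])
for q in[(296.4,244.4),(324.9,238.7)]: rim("top",q,62.8,5)
im,d=snap("side"); print(tip("side","plug"))
a=proj("side",[[538,336,84]])[0]; print("plug top px",a, im[int(a[1])-1:int(a[1])+2,int(a[0])].tolist(), "depth z", pixd("side",[a.round()],[d[int(round(a[1])),int(round(a[0]))]]).round(1))
order.sign_off()
E
```

```text
time_s: 26.35
position: [527.7, -49.2, 270.2]
eef_rot: [0.0, 0.995, 0.098, 0.0]
wrist_force: [0.7, 0.5, -3.5]
grip_width: 0.129
grasp [527.7 -49.2  99.2] theta 11.22 tilt [ 0. -0.] units [ 0.001  0.001 -0.003] turn 0.0
[ 0.7411894   0.46915356 -3.49485471] 11.881559132359252 0.002003659382614794 26.35
top rim px [296.45 244.35] size px 6.6 6.2 area 31.619999999999997 world [472.2 -26.6  62.8]
top rim px [324.85 238.65] size px 6.2 6.8 area 31.419999999999998 world [486.5 -95.   62.8]
[]
plug top px [265.41148046 136.1063259 ] [[37, 43, 46], [42, 47, 47], [44, 44, 45]] depth z [[ 542.8 -117.3  427.1]]
the job is handed in; nothing more can be done
```

The job is handed in at 26.4 s of the 64 s. The plug stands upright in the empty pocket of the green tray. The cover plate is held still over the steel block, blue dot over blue dot.

**Plug:** I drew it straight up out of the bore and lowered it until I felt the pocket floor at about 10 N. I then eased off, released it, and saw it standing upright afterwards.

**Cover plate at hand-in:**
- **Height:** the arm's readings put the underside about 10 mm above the block. The depth images read about 1 mm higher.
- **Level:** within about 0.2° by depth, with the tool vertical. The arm was still, and the wrist force was just the plate's weight (3.5 N).
- **Holes 1 and 2 (top camera):** within 0.8 mm of their tapped holes.
- **Hole 3 (side camera):** about 0.5 mm off, measured just before the last 1 mm of lowering.
- **Allowed error:** 3.5 mm for a tapped hole to be seen whole.

**Not confirmed:**
- **Hole 0:** the arm hid it from the top camera. The side camera's network only placed it roughly, within about 3 mm of its tapped hole.
- **Plug at the end:** the arm hid the plug from the side camera in the last picture, so that check failed. My last view of it was right after release, and nothing went near it again.

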